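# Nudge the soapstone roundel into its pocket and clamp it

## Task

Nudge the round stone blank along the wooden holding block, without lifting it, until it drops flat into the shallow pocket somewhere along the lane; then push the sliding wooden jaw against it with a firm but gentle push (about 8 N on the stone, held for half a second) so it is held snug between jaw and fence. Soapstone bruises easily, so never push hard on it, and leave the other things on the bench and block where they are.

Things in the scene. Friction and masses are not known exactly. Their poses are not given: they have to be found in the camera images.
- block: Wooden holding block bolted to the bench, 220 mm (x) by 310 mm (y), base plate 8 mm thick. Origin: on the bench under the lane's middle line. Own +y is the lane's direction of travel, own +x points across it to the tall fence, z up. An open entry plate (120 mm wide, top 20 mm above the bench) runs from y = -160 mm to the lane.
- lane_mouth (a point): Middle of the lane's mouth, on its floor (block x 0, y -50, z 20 mm). The lane is 60 mm wide, y = -50 to +150 mm, floor 20 mm above the bench (19.5 past y = -35); fence 24 mm above the floor on the +x side, rail 8 mm above it on the -x side. Before the mouth both flare out at 30 degrees (y = -105 to -50 mm). Nudged off-centre, the stone can jam in the flare.
- lane_end (a point): Point on the lane's middle line near its end (block x 0, y +140, z 20 mm). In the lane floor is a round pocket 61 mm across, 8 mm deep, its centre on the middle line somewhere from y = 0 to +60 mm of the block: it is in an adjustable insert and its place is not measured. The stone drops into it and its far wall then stops the stone.
- roundel_center (a point): Centre (half-way up) of the round pink soapstone blank: an upright disc 56 mm across, 30 mm high, 0.16 to 0.25 kg. It starts on the entry plate (block y -118 to -105 mm, x within 12 mm), centre 35 mm above the bench; in the pocket 26.5 mm. Slippery: sliding it takes 0.5 to 2 N. It bruises if robot or jaw presses it with more than 20 N.
- jaw (a joint): Travel of the sliding wooden jaw in m: 0 = open; it grows as the jaw moves along the block's +x to the fence, stop at 0.055; starts at 0 to 0.015. With the stone in its pocket the jaw presses it on the fence at about 0.042. It slides against about 3 N of friction and stays where left, so 11 N on the jaw is about 8 N on the stone.
- jaw_face (a point): Middle of the jaw's clamping face, which looks along the block's +x (axes as the block). The jaw is a bar 150 mm long (block y -20 to +130 mm), 24 mm thick in x, from 29 to 43 mm above the bench; this point is 36 mm above the bench.
- jaw_tab (a point): Point on the centre line of the upright wooden tab on the jaw, 64 mm above the bench. The tab is 18 mm thick (x), 45 mm long (y), its top 78 mm above the bench. Push its back face (9 mm from this point, on the block's -x side) or pinch it from above.
- hippo: Pink soapstone hippo, 140 mm long, 75 mm high; bystander. Origin under its middle.
- rasp: Steel half-round rasp with wooden handle, 310 mm long, 25 mm high; bystander. Origin where handle meets blade.
- egg: Grey stone egg with a flat foot, 48 mm wide, 61 mm high; bystander. Origin under its foot.
- mallet: Acacia mallet, head 100 mm long and 80 mm across, handle 200 mm long from the head's middle; bystander. Origin under the head.
- offcut_a: Cream stone offcut 26 by 34 by 29 mm on the block's base plate behind the fence (block x = 75 to 90 mm); bystander. Origin under it.
- offcut_b: Grey stone offcut 30 by 22 by 18 mm on the block's base plate behind the fence; bystander. Origin under it.
- offcut_c: Pink stone offcut 50 by 36 by 37 mm on the bench; bystander. Origin under it.
There are look-alikes about, which are no part of the job. Leave any green or red look-alike of the part that bears roundel_center alone.

How it is judged:
By the outcome, as a careful person would: the job done as asked, in the order asked, and still so for the second after the job is handed in, with the robot touching nothing.
It also fails if it takes over 64 s, if anything falls off the work surface, if the arm or the gripper's body presses on something with over 40 N, if the wrist force passes 120 N, or if a joint passes its speed limit or range.

## Robot

A 7-joint arm with a two-finger parallel gripper is mounted at the origin on the work surface. World frame = base frame: x ahead of the robot, y to its left, z up, the work surface at z = 0. Lengths are in mm, angles in rad, forces in N, time in s.
With the tool pointing down it reaches from about 425 to 950 mm from the base axis. Payload 4.7 kg.
Tool frame: the origin (TCP) lies midway between the tips of the shut fingers; the grasp point (between the pads) lies 19 mm behind it; z points along the fingers, y is the line along which they close (so a half turn about z gives the same grasp; the last joint's range is limited). The gripper opens to 85 mm and grips with 20 to 120 N. Pads are 22 mm wide; open, the fingers measure 114 mm over their backs; the gripper's body (76 mm by 85 mm) begins 54 mm behind the grasp point. The pads swing forward as they close: fully open they stand 13 mm farther back than shut.
Start: joints at [-1.271, 0.469, -0.049, 1.532, 0.024, 1.141, -0.082], TCP at [217.922, 638.873, 231.335] pointing down, gripper open.
Joint ranges: [-2.59, 2.59], [-0.33, 1.99], [-1.39, 1.29], [0.1, 2.45], [-1.04, 4.18], [0.21, 1.99], [-2.66, 2.66]. Speed limits (rad/s): [2.57, 2.57, 3.14, 3.14, 3.14, 3.14, 3.14].

## Interface

Orientations are given as a unit quaternion [x, y, z, w].
In Python, from cell import arm gives the robot as it stands. The module is installed in compiled form; this text tells all that it offers.
- The arm moves only by the shell command python3 -m creep 'ROWS' [FORCE]. ROWS is text: rows parted by semicolons, each of 7 numbers parted by spaces: the opening, from 0 (shut) to 1 (fully open), then the shift along the world's x, y, z in units of 120 mm (1.0 is 120 mm), then the turn, a rotation vector about the world's x, y, z in units of 60 degrees (1.0 is 60 degrees). In form: fingers x y z wx wy wz; .... A call has 1 to 5 rows; each row is the pose to reach, as a shift and turn from the pose commanded when the call began; what a row does not reach only later rows make up. A row lasts 1/12 s, in which the tool goes at most 41.7 mm and 7.16 degrees, less where a joint would pass 70% of its speed; a pose out of reach is approached as far as the arm can. A call with a number of a shift or a turn outside -1 to 1 is refused whole. A call with a gripper value outside its range is refused whole. The fingers move at their own pace and stop on an object; FORCE is the grip in N (left out, the last holds). Time passes only in rows, so rows that repeat a pose let the fingers close. It gives the time, the measured TCP pose, the force, the opening and the grip force at its end, in the units of the state.
- arm.observe(): the state, without advancing time (a new reading comes with each control period).
- arm.read_camera(name): name is "side" or "top" or "wrist"; returns a dict with "frame" (400x640x3 uint8, red, green, blue), "K" (3x3 intrinsics, pixels), "R" (3x3) and "t" (3): a world point X has camera coordinates R X + t; the wrist camera has in their place "T_tool_cam" (4x4, takes a point from camera to tool coordinates, whose origin is the TCP and whose axes are the flange's). Camera axes: x right, y down, z forward; pixel columns grow to the right and rows downward; lengths in mm; the calibration is good to about 2 mm. A picture is of the moment at which its call begins: read the wrist's pose just before it. There is no depth.
- arm.sign_off(): hands the job in; it is judged then, once.
The state is a dict: "clock": time; "q": joint angles; "dq": joint speeds; "joint_efforts": joint torques, N m; "tcp_pos": TCP position; "tool_rot": TCP orientation; "contact_force": force on the tool from outside, world axes, zero at the start; "ft_torque": the same for the moment, N m; "finger_gap": finger opening in mm; "grip_force": force on a finger pad.
Only numpy, scipy, OpenCV 4.12 (cv2) and the standard library are available. Lean on these libraries where they do the work, as an engineer would, in place of code of your own. Each camera call takes 0.05 s, during which the arm holds its last target. There are 200 camera calls.

## Working session

There is one attempt and no reset: what is moved stays moved. The work goes in short steps, Python scripts to look and compute and a shell command to move; the robot and the scene stay as the last step left them, time stands still between calls to the robot, and variables do not carry over. Pictures are saved under pics/ and viewed, at most 10 in all, crops included, and the job is handed in when it is done.

```bash
mkdir -p pics; python3 - <<'E'
from cell import arm
import cv2,numpy as np
o=arm.observe();print(o)
for n in("top","side"):
    c=arm.read_camera(n);cv2.imwrite(f"pics/{n}0.png",c["frame"][:,:,::-1]);print(n,c["K"],c["R"],c["t"])
print(arm.read_camera("wrist")["T_tool_cam"])
E
```

```text
{'clock': 0.0, 'q': array([-1.27086904,  0.46946347, -0.04861358,  1.53374279,  0.02410634,
        1.14099598, -0.08231188]), 'dq': array([ 0.00024108,  0.00038276, -0.00053079,  0.00031913,  0.00014412,
       -0.00052494,  0.0009533 ]), 'joint_efforts': array([-7.74591535e-05, -5.10310256e+01, -4.64832690e-02, -2.37717515e+01,
        1.07075853e-02,  7.57819915e-03,  1.02138117e-05]), 'tcp_pos': array([217.76542555, 638.2640903 , 230.22595106]), 'tool_rot': array([ 1.63654040e-01,  9.86517274e-01, -1.00348380e-03, -1.29289300e-04]), 'contact_force': array([-0.42047591,  0.01409819,  0.2573342 ]), 'ft_torque': array([ 0.06207413, -0.02612239, -0.03554222]), 'grip_force': 0.0, 'finger_gap': 85.25983187059663}
top [[473.99297089   0.         316.09155432]
 [  0.         473.99297089 199.8618617 ]
 [  0.           0.           1.        ]] [[ 0.01153785 -0.99990926  0.00695363]
 [-0.98104869 -0.01266481 -0.19334703]
 [ 0.19341755 -0.00459104 -0.98110579]] [  65.95215919  617.9838864  1226.23209907]
side [[489.78912015   0.         319.14847974]
 [  0.         489.78912015 205.54742395]
 [  0.           0.           1.        ]] [[ 0.99290367 -0.1179517  -0.01515608]
 [-0.0883288  -0.64613041 -0.75809862]
 [ 0.07962622  0.75405762 -0.65196378]] [-608.95282828  139.51553409 1504.69363948]
[[-9.74983432e-04 -9.59676156e-01 -2.81106253e-01  7.16527876e+01]
 [ 9.99999483e-01 -1.01687819e-03  3.16900233e-06  8.16733283e-01]
 [-2.88892035e-04 -2.81106105e-01  9.59676651e-01 -1.43919123e+02]
 [ 0.00000000e+00  0.00000000e+00  0.00000000e+00  1.00000000e+00]]
```

View pics/top0.png

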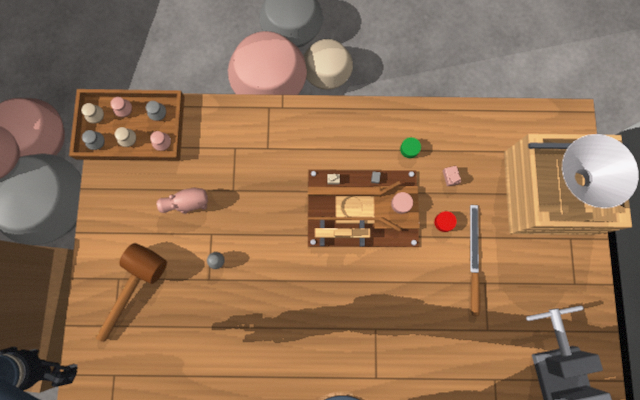

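View pics/side0.png

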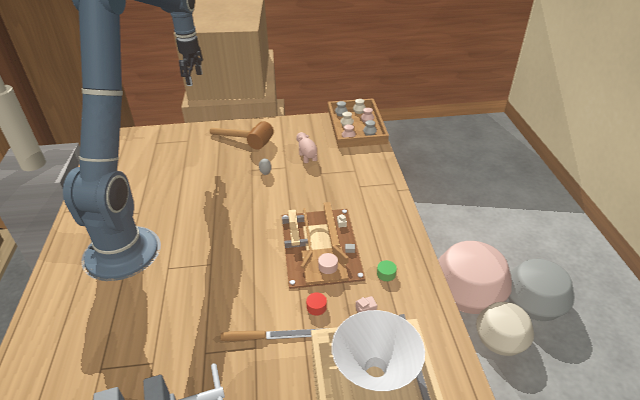

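The top view shows the candidates: pink disc (402,202) on the block's entry plate, red disc (445,221), green disc (411,148) and square pink offcut (452,176). I choose the pink disc at (402,202). The lane runs left in the image, which is world +y. The fence is on the upper side (+x) and the jaw with its tab is at about (342,233). Next I'll check this in a close crop.

```bash
cat > h.py <<'E'
import numpy as np,cv2
from cell import arm
def ray(c,uv,z):
    K,R,t=c["K"],c["R"],c["t"]
    d=R.T@np.linalg.inv(K)@np.array([uv[0],uv[1],1.]);o=-R.T@t
    return o+d*(z-o[2])/d[2]
def proj(c,X):
    p=c["K"]@(c["R"]@np.asarray(X,float)+c["t"]);return p[:2]/p[2]
def pink(c,box,z):
    "centroid of the stone's pink top inside box u0,v0,u1,v1, cast on height z"
    u0,v0,u1,v1=box
    h=cv2.cvtColor(c["frame"][v0:v1,u0:u1],cv2.COLOR_RGB2HSV)
    m=(((h[...,0]<8)|(h[...,0]>168))&(h[...,1]>40)&(h[...,1]<140)&(h[...,2]>185)).astype(np.uint8)
    n,l,s,ce=cv2.connectedComponentsWithStats(m)
    k=1+np.argmax(s[1:,4]);uv=ce[k]+[u0,v0]
    return uv,s[k],ray(c,uv,z)
E
python3 - <<'E'
from h import *
c=arm.read_camera("top");f=c["frame"][160:260,295:435,::-1]
cv2.imwrite("pics/crop1.png",cv2.resize(f,(784,560),interpolation=cv2.INTER_CUBIC))
print(pink(c,(385,185,420,220),50))
f=c["frame"].astype(int)
# screws: bright grey spots
g=((f.min(2)>150)&(f.max(2)-f.min(2)<40)).astype(np.uint8)[160:260,295:435]
n,l,s,ce=cv2.connectedComponentsWithStats(g)
for k in range(1,n): print(s[k][4],ce[k]+[295,160],ray(c,ce[k]+[295,160],9))
E
```

```text
(array([402.16242038, 201.75796178]), array([  7,   7,  21,  20, 314], dtype=int32), array([ 616.87147072, -162.15826129,   50.        ]))
20 [313.1  173.05] [705.11585277  82.69963125   9.        ]
16 [411.  173.5] [ 707.51848217 -197.18475794    9.        ]
1 [330. 178.] [691.21715089  34.35224941   9.        ]
16 [312.5 241.5] [509.29513581  81.86644032   9.        ]
18 [413.5 242. ] [ 511.35106716 -198.79996388    9.        ]
```

View pics/crop1.png

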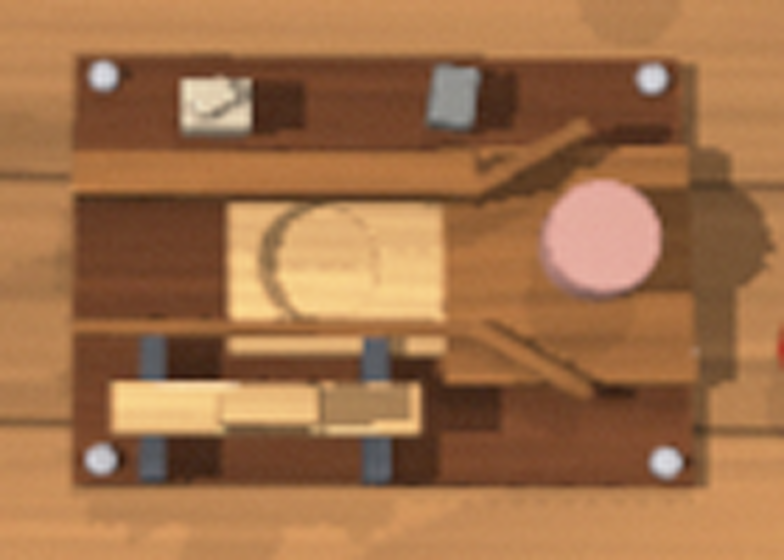

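The crop confirms the pink disc at (602,238) sitting on the entry plate. The pocket ring shows at about (320,262), the fence's inner top edge at row 193 or so, the rail's inner edge near row 320, and the dark tab top at (365,404). The screws at the four corners give the block's pose.

```bash
python3 - <<'E'
from h import *
c=arm.read_camera("top")
yaw=.0075
P=lambda u,v,z: ray(c,(295+u/5.6,160+v/5.6),z)
f=[P(u,v,44)[:2] for u,v in((90,195),(470,195))];r=[P(u,v,28)[:2] for u,v in((90,320),(470,320))]
print("fence",f,"rail",r)
pl=[P(75,270,8),P(700,270,8),P(380,55,8),P(380,485,8)];print("plate L R T B",[p[:2] for p in pl])
ex=[P(690,145,20),P(690,382,20)];print("entry sides",[p[:2] for p in ex])
print("pocket",P(320,262,19.5))
print("pocket ring ends u260..380",P(260,262,19.5),P(380,262,19.5), "insert", P(228,260,19.5),P(445,260,19.5))
print("tab top corners",P(320,386,78),P(410,422,78), "jaw bar", P(110,381,43),P(420,381,43))
for uv in((445.5,221),(411,148)):print(ray(c,uv,30))
print("off_c",ray(c,(452,176),30))
s=arm.read_camera("side")
print("side stone",pink(s,(312,250,342,278),50))
print("tool q7",arm.observe()["q"])
E
```

```text
fence [array([634.27083683,  87.40922615]), array([636.699804 , -99.6293461])] rail [array([574.62014995,  86.65375668]), array([ 576.99333568, -100.98051938])]
plate L R T B [array([603.15117464,  94.65245301]), array([ 607.17409251, -220.0661152 ]), array([716.79877468, -59.64250745]), array([496.92659393, -57.98260111])]
entry sides [array([ 668.90905515, -214.26381348]), array([ 548.60169131, -210.63451079])]
pocket [606.71318907 -27.66019209  19.5       ]
pocket ring ends u260..380 [606.3296929    2.29055877  19.5       ] [607.09680786 -57.62051883  19.5       ] insert [607.13946374  18.26396059  19.5       ] [608.52757753 -90.10082559  19.5       ]
tab top corners [536.48381302 -22.66298474  78.        ] [519.93016291 -65.03144286  78.        ] jaw bar [542.38698834  76.45452312  43.        ] [544.26730681 -74.15177811  43.        ]
[ 568.22231996 -284.41847896   30.        ]
[ 776.85890462 -194.79629964   30.        ]
off_c [ 696.38328388 -308.01773288   30.        ]
side stone (array([331.  , 263.75]), array([18, 13,  3,  2,  4], dtype=int32), array([ 626.07354391, -182.87202675,   50.        ]))
tool q7 [-1.27096165  0.46891518 -0.04856614  1.53287853  0.02411589  1.14102938
 -0.0823132 ]
```

```bash
python3 -m creep '0.235 .6 -1 0 0 0 -.392;0.235 .6 -1 0 0 0 -.392;0.235 .6 -1 0 0 0 -.392;0.235 .6 -1 0 0 0 -.392;0.235 .6 -1 0 0 0 -.392' 20
python3 -m creep '0.235 .6 -1 0 0 0 -.392;0.235 .6 -1 0 0 0 -.392;0.235 .6 -1 0 0 0 -.392;0.235 .6 -1 0 0 0 -.392;0.235 .6 -1 0 0 0 -.392'
python3 -m creep '0.235 .6 -1 0 0 0 -.393;0.235 .6 -1 0 0 0 -.393;0.235 .6 -1 0 0 0 -.393;0.235 .6 -1 0 0 0 -.393;0.235 .6 -1 0 0 0 -.393'
python3 -m creep '0.235 .5 -1 0 0 0 0;0.235 .5 -1 0 0 0 0;0.235 .5 -1 0 0 0 0;0.235 .5 -1 0 0 0 0'
python3 -m creep '0.235 .5 -1 0 0 0 0;0.235 .5 -1 0 0 0 0;0.235 .5 -1 0 0 0 0;0.235 .5 -1 0 0 0 0'
python3 -m creep '0.235 .5 -1 0 0 0 0;0.235 .5 -1 0 0 0 0;0.235 .5 -1 0 0 0 0;0.235 .5 -1 0 0 0 0;0.235 .5 -1 0 0 0 0'
```

```text
clock: 0.72
tcp_pos: [294.0, 514.5, 231.8]
tool_rot: [0.365, 0.931, -0.0, 0.001]
contact_force: [0.9, 0.7, -0.5]
finger_gap: 25.3
grip_force: 0.0
clock: 1.13
tcp_pos: [364.5, 395.7, 231.7]
tool_rot: [0.546, 0.837, 0.0, 0.001]
contact_force: [-0.2, 0.8, 0.2]
finger_gap: 20.2
grip_force: 0.0
clock: 1.55
tcp_pos: [436.0, 276.6, 231.7]
tool_rot: [0.705, 0.709, 0.0, 0.001]
contact_force: [0.2, -0.1, -0.3]
finger_gap: 19.9
grip_force: 0.0
clock: 1.88
tcp_pos: [496.4, 155.0, 231.8]
tool_rot: [0.705, 0.709, 0.0, 0.001]
contact_force: [0.4, -0.8, 0.1]
finger_gap: 20.2
grip_force: 0.0
clock: 2.22
tcp_pos: [556.7, 34.5, 231.8]
tool_rot: [0.705, 0.709, 0.0, 0.002]
contact_force: [0.4, -0.8, 0.4]
finger_gap: 20.2
grip_force: 0.0
clock: 2.63
tcp_pos: [615.5, -82.6, 230.9]
tool_rot: [0.704, 0.71, -0.0, 0.001]
contact_force: [-0.1, 0.6, 0.4]
finger_gap: 19.9
grip_force: 0.0
```

```bash
python3 -m creep '0.235 .01 -1 0 0 0 0;0.235 .01 -1 0 0 0 0;0.235 .01 -1 0 0 0 0;0.235 .01 -1 0 0 0 0'
python3 -m creep '0.235 0 -.14 -.1 0 0 0;0.235 0 -.14 -.5 0 0 0;0.235 0 -.14 -.9 0 0 0;0.235 0 -.14 -.9 0 0 0'
python3 - <<'E'
from h import *
o=arm.observe();print(o["tcp_pos"])
c=arm.read_camera("top")
print(pink(c,(385,185,420,220),50))
a=c["frame"][140:290,290:490];a=cv2.resize(a,(533,400))
w=arm.read_camera("wrist")["frame"]
b=cv2.resize(w,(640,400))[:, 190:457] if 0 else cv2.resize(w,(640,400))
cv2.imwrite("pics/m2.png",np.hstack([cv2.resize(a,(300,225)),cv2.resize(b,(360,225))])[:,:,::-1])
E
```

```text
clock: 2.97
tcp_pos: [614.1, -207.4, 231.6]
tool_rot: [0.706, 0.708, -0.002, 0.002]
contact_force: [-0.2, -1.0, 0.8]
finger_gap: 20.3
grip_force: 0.0
clock: 3.3
tcp_pos: [612.7, -212.0, 117.1]
tool_rot: [0.702, 0.712, -0.001, -0.005]
contact_force: [-0.9, 1.9, -0.7]
finger_gap: 20.5
grip_force: 0.0
[ 612.73823745 -211.9832822   117.05088152]
(array([402.18181818, 201.82758621]), array([  7,   7,  21,  20, 319], dtype=int32), array([ 616.67802427, -162.20683073,   50.        ]))
```

View pics/m2.png

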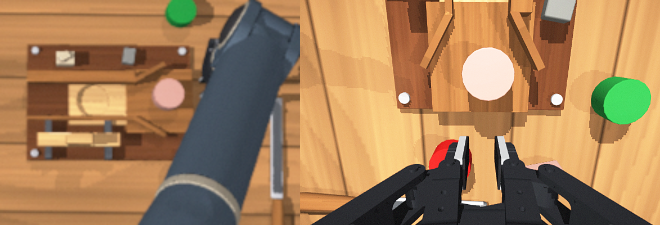

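The wrist view shows the pink stone at (488,73), straight ahead of the two fingertips at (463,150) and (503,150). The red look-alike at (450,160) is to the left and lower than the fingers. I'll descend now.

```bash
python3 -m creep '0.235 .02 0 -.2 0 0 0;0.235 .02 0 -.45 0 0 0;0.235 .02 0 -.65 0 0 0;0.235 .02 0 -.69 0 0 0;0.235 .02 0 -.69 0 0 0'
python3 - <<'E'
from h import *
c=arm.read_camera("top")
print(arm.observe()["tcp_pos"],arm.observe()["tool_rot"],arm.observe()["contact_force"])
E
```

```text
clock: 3.82
tcp_pos: [618.4, -216.6, 41.0]
tool_rot: [0.703, 0.711, 0.0, -0.0]
contact_force: [0.6, -0.1, 0.7]
finger_gap: 19.9
grip_force: 0.0
[ 619.21383924 -217.457387     42.39151443] [0.70327237 0.71091927 0.00081519 0.00104862] [ 0.044539    0.08852248 -0.42609935]
```

```bash
python3 -m creep '0.235 -.02 0 -.05 0 0 0;0.235 -.02 0.03 -.085 0 0 0;0.235 -.02 .07 -.085 0 0 0;0.235 -.02 .1 -.085 0 0 0;0.235 -.02 .12 -.085 0 0 0'
python3 -m creep '0.235 0 .04 0 0 0 0;0.235 0 .08 0 0 0 0;0.235 -.01 .12 0 0 0 0;0.235 -.015 .16 0 0 0 0;0.235 -.02 .2 0 0 0 0'
python3 - <<'E'
from h import *
o=arm.observe();print(o["tcp_pos"],o["contact_force"])
c=arm.read_camera("top");p=pink(c,(365,185,420,220),50);print(p)
E
```

```text
clock: 4.28
tcp_pos: [615.6, -202.4, 30.8]
tool_rot: [0.703, 0.711, 0.0, 0.0]
contact_force: [-0.9, 1.0, 0.3]
finger_gap: 19.9
grip_force: 0.0
clock: 4.7
tcp_pos: [612.7, -179.2, 30.5]
tool_rot: [0.704, 0.71, 0.0, 0.0]
contact_force: [0.4, -1.1, 1.0]
finger_gap: 20.0
grip_force: 0.5
[ 612.73627177 -179.18056507   30.4686529 ] [ 0.36252426 -1.14772028  1.02639298]
(array([393.54044118, 203.00367647]), array([ 20,   9,  19,  20, 272], dtype=int32), array([ 613.09612182, -138.46574787,   50.        ]))
```

```bash
python3 -m creep '0.235 -.01 .04 0 0 0 0;0.235 -.02 .08 0 0 0 0;0.235 -.03 .12 0 0 0 0;0.235 -.04 .16 0 0 0 0;0.235 -.05 .2 0 0 0 0'
python3 - <<'E'
from h import *
o=arm.observe();print(o["tcp_pos"],o["contact_force"])
c=arm.read_camera("top");p=pink(c,(340,185,420,220),50);print(p)
E
```

```text
clock: 5.17
tcp_pos: [606.5, -155.0, 30.3]
tool_rot: [0.704, 0.71, 0.0, -0.0]
contact_force: [0.4, -0.7, 0.6]
finger_gap: 19.6
grip_force: 0.4
[ 606.53494808 -154.99057295   30.30363153] [ 0.43120854 -0.74602458  0.55428907]
(array([384.19215686, 205.1254902 ]), array([ 36,  11,  18,  20, 255], dtype=int32), array([ 606.86409701, -112.77713762,   50.        ]))
```

```bash
python3 -m creep '0.235 0 .04 0 0 0 0;0.235 0 .08 0 0 0 0;0.235 0 .12 0 0 0 0;0.235 0 .16 0 0 0 0;0.235 -.002 .2 0 0 0 0'
python3 - <<'E'
from h import *
o=arm.observe();print(o["tcp_pos"],o["contact_force"])
c=arm.read_camera("top");p=pink(c,(330,185,420,220),50);print(p)
E
python3 -m creep '0.235 0 .03 0 0 0 0;0.235 0 .06 0 0 0 0;0.235 0 .09 0 0 0 0;0.235 0 .12 0 0 0 0;0.235 -.002 .14 0 0 0 0'
python3 - <<'E'
from h import *
o=arm.observe();print(o["tcp_pos"],o["contact_force"])
c=arm.read_camera("top");p=pink(c,(330,185,420,220),50);print(p)
cv2.imwrite("pics/w3.png",cv2.resize(np.hstack([c["frame"][160:260,290:450],arm.read_camera("wrist")["frame"][150:350,160:480][::2,::2]]),(800,250))[:,:,::-1])
E
```

```text
clock: 5.63
tcp_pos: [606.8, -131.1, 30.4]
tool_rot: [0.704, 0.71, 0.0, 0.0]
contact_force: [1.5, -1.4, -0.5]
finger_gap: 20.3
grip_force: 0.8
[ 606.75127753 -131.05460115   30.42802716] [ 1.49859591 -1.43530702 -0.50604285]
(array([375.1146789 , 204.66972477]), array([ 38,  11,  16,  20, 218], dtype=int32), array([607.81246418, -87.97056075,  50.        ]))
clock: 6.1
tcp_pos: [606.5, -114.2, 30.4]
tool_rot: [0.704, 0.711, 0.0, 0.0]
contact_force: [1.4, -1.2, 1.7]
finger_gap: 20.1
grip_force: 0.9
[ 606.52714525 -114.22884443   30.39704718] [ 1.36311106 -1.20268789  1.71721824]
(array([368.43147208, 204.50761421]), array([ 31,  11,  16,  19, 197], dtype=int32), array([608.02853711, -69.70051341,  50.        ]))
```

View pics/w3.png

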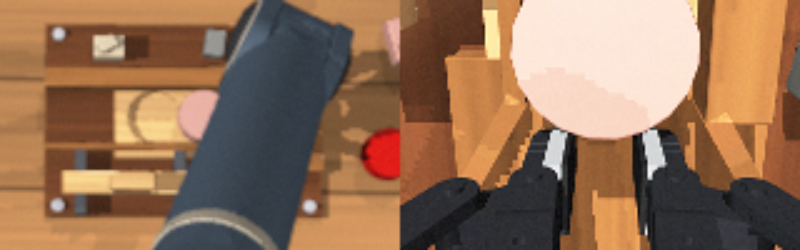

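The top view shows the stone inside the lane at crop (200,115) with the pocket ring still visible ahead of it. The wrist view shows it cradled evenly on both fingertips at (555,150) and (650,150), with clearance to the flare. I'll carry on, slowing near the pocket.

```bash
python3 -m creep '0.235 0 .03 0 0 0 0;0.235 0 .06 0 0 0 0;0.235 0 .09 0 0 0 0;0.235 0 .12 0 0 0 0;0.235 -.002 .15 0 0 0 0'|sed -n 2,4p
python3 -m creep '0.235 0 .02 0 0 0 0;0.235 0 .04 0 0 0 0;0.235 0 .06 0 0 0 0;0.235 0 .08 0 0 0 0;0.235 -.001 .1 0 0 0 0'|sed -n 2,4p
python3 - <<'E'
from h import *
o=arm.observe();print(o["tcp_pos"],o["contact_force"])
c=arm.read_camera("top");p=pink(c,(325,185,420,220),50);print(p)
E
```

```text
tcp_pos: [606.2, -96.4, 30.4]
tool_rot: [0.704, 0.71, 0.0, 0.0]
contact_force: [1.3, -1.8, -1.1]
tcp_pos: [606.0, -84.7, 30.5]
tool_rot: [0.704, 0.71, 0.0, 0.0]
contact_force: [2.5, -2.3, 0.7]
[606.0312778  -84.72851068  30.45895147] [ 2.50887177 -2.26213466  0.71431963]
(array([356.60526316, 204.17763158]), array([ 26,  11,  13,  19, 152], dtype=int32), array([608.53073551, -37.37442278,  50.        ]))
```

```bash
python3 -m creep '0.235 .01 .01 0 0 0 0;0.235 .012 .025 0 0 0 0;0.235 .012 .04 0 0 0 0;0.235 .012 .055 0 0 0 0;0.235 .012 .07 0 0 0 0'|sed -n 2,4p
python3 -m creep '0.235 0 .01 0 0 0 0;0.235 0 .02 0 0 0 0;0.235 0 .03 0 0 0 0;0.235 0 .04 0 0 0 0;0.235 0 .05 0 0 0 0'|sed -n 2,4p
python3 - <<'E'
from h import *
o=arm.observe();print(o["tcp_pos"],o["contact_force"])
c=arm.read_camera("top");p=pink(c,(325,185,420,220),50);print(p,o["tcp_pos"][1]+40)
w=arm.read_camera("wrist")["frame"]
cv2.imwrite("pics/w4.png",np.hstack([cv2.resize(c["frame"][160:260,295:395],(400,400)),w[:,120:520]])[:,:,::-1])
E
```

```text
tcp_pos: [607.0, -76.1, 30.2]
tool_rot: [0.704, 0.71, -0.0, -0.0]
contact_force: [0.3, -1.6, 0.9]
tcp_pos: [607.2, -70.2, 30.2]
tool_rot: [0.704, 0.71, -0.0, -0.0]
contact_force: [-1.1, -0.6, -0.8]
[607.18592184 -70.19384997  30.24873708] [-1.14770068 -0.60091346 -0.80144722]
(array([350.31506849, 203.65068493]), array([ 20,  11,  12,  18, 146], dtype=int32), array([609.77504049, -20.18404441,  50.        ])) -30.1938499686524
```

View pics/w4.png

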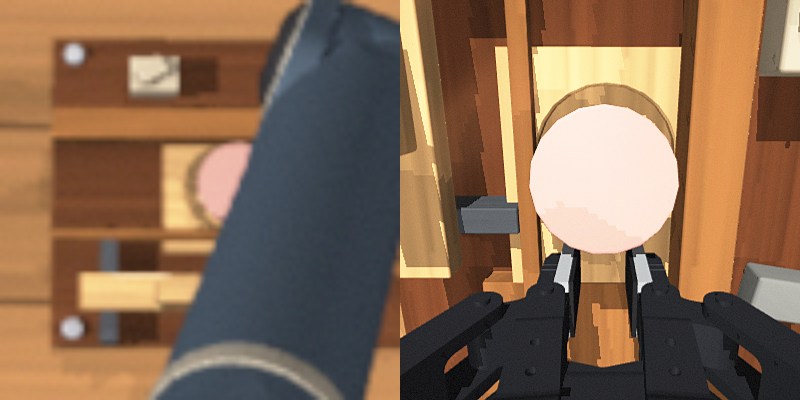

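The stone's top in the wrist view is at (604,178), with the pocket ring still showing beyond it (rim top at row 84). It is nearly over the pocket but not yet in.

```bash
python3 -m creep '0.235 0 .01 0 0 0 0;0.235 0 .02 0 0 0 0;0.235 0 .03 0 0 0 0;0.235 0 .04 0 0 0 0'|sed -n 2,4p
python3 -m creep '0.235 0 .01 0 0 0 0;0.235 0 .02 0 0 0 0;0.235 0 .03 0 0 0 0'|sed -n 2,4p
python3 - <<'E'
from h import *
o=arm.observe();print(o["tcp_pos"],o["contact_force"])
w=arm.read_camera("wrist")["frame"]
cv2.imwrite("pics/w5.png",w[:,120:520,::-1])
E
```

```text
tcp_pos: [607.4, -65.5, 30.3]
tool_rot: [0.704, 0.71, 0.0, 0.0]
contact_force: [0.0, -0.1, 0.1]
tcp_pos: [607.3, -61.8, 30.3]
tool_rot: [0.704, 0.71, 0.0, 0.0]
contact_force: [-0.3, -0.3, -0.1]
[607.32440577 -61.82414079  30.33583515] [-0.30288589 -0.29873401 -0.14796757]
```

View pics/w5.png

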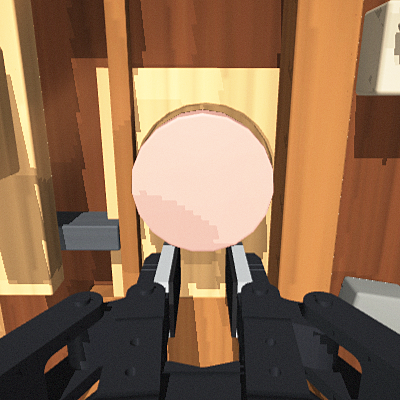

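The stone's top has shrunk from 149 to 141 px across, at (203,180), and the push force is about 0. It now sits inside the ring, so it has dropped. I'll back off, lift, and move behind the tab with the fingers shut.

```bash
python3 -m creep '0.235 0 -.05 0 0 0 0;0.235 0 -.17 0 0 0 0;0.235 0 -.17 .2 0 0 0;0.235 0 -.17 .5 0 0 0;0.235 0 -.17 .85 0 0 0'|sed -n 1,2p
python3 -m creep '0 -.3 .1 0 0 0 0;0 -.6 .2 0 0 0 0;0 -.9 .3 0 0 0 0;0 -.99 .32 0 0 0 0;0 -.99 .32 0 0 0 0'|sed -n 1,2p
python3 - <<'E'
from h import *
for n in("top","wrist"):
    c=arm.read_camera(n)
    if n=="top":a=c["frame"][160:260,295:395];top=c
print(arm.observe()["tcp_pos"],arm.observe()["contact_force"],arm.observe()["finger_gap"])
s=arm.read_camera("side")
cv2.imwrite("pics/w6.png",np.hstack([cv2.resize(s["frame"][190:300,270:380],(400,400),interpolation=2),c["frame"][:,200:600]])[:,:,::-1])
E
```

```text
clock: 9.07
tcp_pos: [605.4, -84.3, 131.3]
clock: 9.48
tcp_pos: [485.1, -44.2, 131.9]
[489.4361244  -44.89994396 132.60526636] [1.33550304 0.58373927 0.69997811] -0.20037046890456972
```

View pics/w6.png

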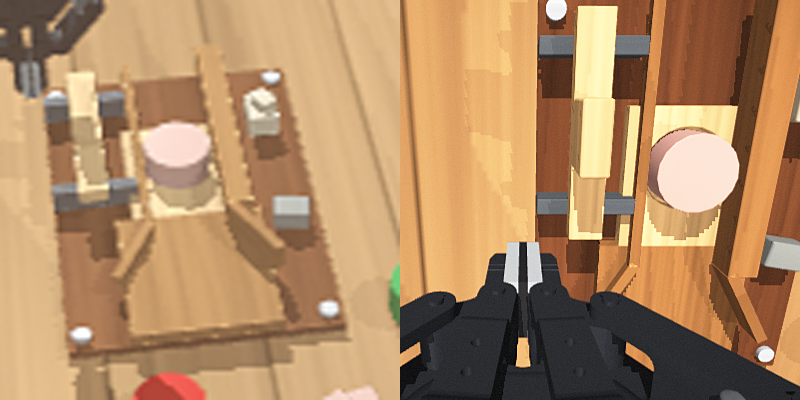

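The side view (left) shows the stone at (175,155) sitting flat between rail and fence. In the wrist view (right) the raised tab is at (597,137), and the darker part at (590,205) is only its shadow. So the tab lies farther along +y than I assumed, and I'll recompute.

```bash
python3 - <<'E'
from h import *
from scipy.spatial.transform import Rotation as Ro
c=arm.read_camera("top")
P=lambda u,v,z: ray(c,(295+u/5.6,160+v/5.6),z).round(1)
print("tab corners top",P(220,384,78),P(320,384,78),P(220,428,78))
o=arm.observe();w=arm.read_camera("wrist")
T=np.eye(4);T[:3,:3]=Ro.from_quat(o["tool_rot"]).as_matrix();T[:3,3]=o["tcp_pos"]
M=np.linalg.inv(T@w["T_tool_cam"]);cw=dict(K=w["K"],R=M[:3,:3],t=M[:3,3])
for uv in((383,97),(412,97),(383,178),(406,178)):print("wrist tab",ray(cw,uv,78).round(1))
uv,s,X=pink(w|cw,(430,110,560,230),41.5);print("stone top",uv,s,X)
s=arm.read_camera("side");print("side",pink(s,(300,215,345,250),41.5))
print(pink(c,(325,185,375,225),41.5))
E
```

```text
tab corners top [536.8  24.6  78. ] [537.4 -22.7  78. ] [516.   24.5  78. ]
wrist tab [522.6  25.9  78. ]
wrist tab [538.3  26.   78. ]
wrist tab [525.1 -19.1  78. ]
wrist tab [538.4 -19.1  78. ]
stone top [466.20138889 141.27083333] [ 19  19  50  32 432] [585.66109122  -2.28586513  41.5       ]
side (array([325.        , 232.66666667]), array([24, 17,  3,  2,  3], dtype=int32), array([626.3973844 , -46.30415593,  41.5       ]))
(array([351.27931034, 205.38965517]), array([ 17,  11,  20,  20, 290], dtype=int32), array([606.55737126, -23.48943254,  41.5       ]))
```

```bash
python3 -m creep '0 0 .2 0 0 0 0;0 0 .39 0 0 0 0;0 0 .39 -.2 0 0 0;0 0 .39 -.5 0 0 0;0 0 .39 -.62 0 0 0'|sed -n 1,4p
python3 -m creep '0 0 0 0 0 0 0;0 0 0 0 0 0 0;0 0 0 0 0 0 0'|sed -n 1,4p
python3 -m creep '0 .02 0 0 0 0 0;0 .05 0 0 0 0 0;0 .08 0 0 0 0 0;0 .1 0 0 0 0 0;0 .1 0 0 0 0 0'|sed -n 1,4p
```

```text
clock: 10.2
tcp_pos: [487.7, 3.3, 54.6]
tool_rot: [0.703, 0.711, -0.002, -0.001]
contact_force: [-1.1, 0.0, 1.0]
clock: 10.45
tcp_pos: [489.9, 2.4, 58.4]
tool_rot: [0.704, 0.71, 0.001, 0.001]
contact_force: [0.6, -0.9, 0.4]
clock: 10.87
tcp_pos: [501.7, 3.0, 58.1]
tool_rot: [0.704, 0.711, 0.001, 0.001]
contact_force: [-0.5, 0.1, -0.3]
```

```bash
python3 -m creep '0 .02 0 0 0 0 0;0 .04 0 0 0 0 0;0 .06 0 0 0 0 0;0 .08 0 0 0 0 0;0 .1 0 0 0 0 0'|sed -n 1,4p
python3 -m creep '0 .02 0 0 0 0 0;0 .04 0 0 0 0 0;0 .06 0 0 0 0 0;0 .08 0 0 0 0 0;0 .1 0 0 0 0 0'|sed -n 1,4p
python3 - <<'E'
from h import *
c=arm.read_camera("wrist");cv2.imwrite("pics/w7.png",c["frame"][:,:,::-1])
E
```

```text
clock: 11.28
tcp_pos: [511.7, 2.9, 57.4]
tool_rot: [0.704, 0.71, -0.001, -0.001]
contact_force: [-3.1, 0.5, 3.0]
clock: 11.7
tcp_pos: [524.5, 3.0, 57.4]
tool_rot: [0.704, 0.71, -0.0, -0.0]
contact_force: [-3.6, 0.3, 1.0]
```

View pics/w7.png

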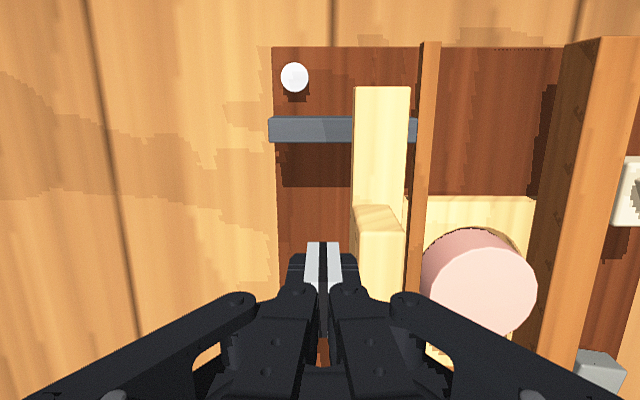

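The fingers (322,270) press on the tab's back (378,225). The jaw slides at about 3.5 N, and its face is still short of the stone at (478,280). Next I'll approach in smaller steps.

```bash
python3 -m creep '0 .02 0 0 0 0 0;0 .04 0 0 0 0 0;0 .06 0 0 0 0 0;0 .08 0 0 0 0 0'|sed -n 1,4p
python3 -m creep '0 .01 0 0 0 0 0;0 .02 0 0 0 0 0;0 .03 0 0 0 0 0'|sed -n 1,4p
python3 -m creep '0 .01 0 0 0 0 0;0 .02 0 0 0 0 0'|sed -n 1,4p
```

```text
clock: 12.08
tcp_pos: [534.1, 3.0, 57.4]
tool_rot: [0.704, 0.71, -0.0, -0.0]
contact_force: [-3.1, 1.1, -0.8]
clock: 12.33
tcp_pos: [537.7, 3.1, 57.5]
tool_rot: [0.704, 0.711, -0.0, -0.0]
contact_force: [-2.9, 1.2, -1.3]
clock: 12.5
tcp_pos: [540.0, 3.1, 57.5]
tool_rot: [0.704, 0.711, -0.0, -0.0]
contact_force: [-3.0, 1.7, -1.8]
```

```bash
python3 -m creep '0 .008 0 0 0 0 0;0 .01 0 0 0 0 0'|sed -n 2,4p
python3 -m creep '0 .008 0 0 0 0 0;0 .01 0 0 0 0 0'|sed -n 2,4p
```

```text
tcp_pos: [541.2, 3.1, 57.5]
tool_rot: [0.704, 0.711, -0.0, -0.0]
contact_force: [-4.2, 2.0, -2.2]
tcp_pos: [542.3, 3.1, 57.5]
tool_rot: [0.704, 0.711, -0.0, -0.0]
contact_force: [-3.4, 2.2, -1.0]
```

```bash
python3 -m creep '0 .008 0 0 0 0 0;0 .008 0 0 0 0 0'|sed -n 2,4p
```

```text
tcp_pos: [543.5, 3.0, 57.5]
tool_rot: [0.704, 0.71, 0.0, -0.0]
contact_force: [-4.1, 2.1, -1.6]
```

```bash
python3 -m creep '0 .008 0 0 0 0 0;0 .008 0 0 0 0 0'|sed -n 2,4p
```

```text
tcp_pos: [544.4, 3.0, 57.5]
tool_rot: [0.704, 0.711, -0.0, -0.0]
contact_force: [-4.8, 2.8, -1.3]
```

```bash
python3 -m creep '0 .008 0 0 0 0 0;0 .008 0 0 0 0 0'|sed -n 2,4p
```

```text
tcp_pos: [544.4, 3.0, 57.5]
tool_rot: [0.704, 0.71, -0.001, -0.001]
contact_force: [-6.4, 2.7, 0.2]
```

```bash
python3 -m creep '0 .006 0 0 0 0 0;0 .006 0 0 0 0 0'|sed -n 2,4p
```

```text
tcp_pos: [544.5, 3.0, 57.5]
tool_rot: [0.704, 0.71, -0.001, -0.002]
contact_force: [-9.1, 2.2, 2.0]
```

```bash
python3 -m creep '0 .004 0 0 0 0 0;0 .004 0 0 0 0 0'|sed -n 2,4p
```

```text
tcp_pos: [544.5, 3.0, 57.5]
tool_rot: [0.704, 0.71, -0.001, -0.002]
contact_force: [-9.1, 2.7, 2.9]
```

```bash
python3 -m creep '0 .005 0 0 0 0 0;0 .005 0 0 0 0 0'|sed -n 4p
python3 -m creep '0 0 0 0 0 0 0;0 0 0 0 0 0 0'|sed -n 4p
python3 -m creep '0 0 0 0 0 0 0;0 0 0 0 0 0 0'|sed -n 4p
```

```text
contact_force: [-10.1, 3.0, 5.6]
contact_force: [-10.7, 2.8, 5.0]
contact_force: [-9.7, 2.7, 5.2]
```

```bash
python3 -m creep '0 .004 0 0 0 0 0;0 .004 0 0 0 0 0'|sed -n 4p
python3 -m creep '0 0 0 0 0 0 0;0 0 0 0 0 0 0;0 0 0 0 0 0 0'|sed -n 4p
python3 -m creep '0 0 0 0 0 0 0;0 0 0 0 0 0 0;0 0 0 0 0 0 0'|sed -n 4p
python3 -m creep '0 0 0 0 0 0 0;0 0 0 0 0 0 0;0 0 0 0 0 0 0'|sed -n 1,4p
```

```text
contact_force: [-12.1, 3.2, 5.9]
contact_force: [-10.3, 2.9, 6.7]
contact_force: [-10.5, 2.5, 6.4]
clock: 15.08
tcp_pos: [544.5, 3.0, 57.5]
tool_rot: [0.704, 0.71, -0.002, -0.003]
contact_force: [-10.6, 3.1, 5.7]
```

```bash
python3 -m creep '0 .003 0 0 0 0 0;0 .003 0 0 0 0 0;0 .003 0 0 0 0 0'|sed -n 4p
python3 -m creep '0 0 0 0 0 0 0;0 0 0 0 0 0 0;0 0 0 0 0 0 0'|sed -n 4p
python3 -m creep '0 0 0 0 0 0 0;0 0 0 0 0 0 0;0 0 0 0 0 0 0'|sed -n 4p
python3 -m creep '0 -.02 0 0 0 0 0;0 -.05 0 0 0 0 0;0 -.1 0 0 0 0 0;0 -.25 0 0 0 0 0;0 -.3 0 0 0 0 0'|sed -n 1,4p
python3 -m creep '0 0 0 .3 0 0 0;0 -.2 0 .6 0 0 0;0 -.5 0 .9 0 0 0;0 -.5 0 .9 0 0 0;0 -.5 0 .9 0 0 0'|sed -n 1,4p
python3 - <<'E'
from h import *
c=arm.read_camera("top");s=arm.read_camera("side")
print(pink(c,(325,185,375,225),41.5))
cv2.imwrite("pics/end.png",np.hstack([cv2.resize(s["frame"][190:300,270:380],(400,400),interpolation=2),cv2.resize(c["frame"][150:270,290:410],(400,400),interpolation=2)])[:,:,::-1])
E
```

```text
contact_force: [-12.5, 2.4, 7.3]
contact_force: [-11.6, 1.8, 7.8]
contact_force: [-11.5, 3.1, 8.1]
clock: 16.25
tcp_pos: [511.4, 2.0, 58.0]
tool_rot: [0.704, 0.71, 0.0, 0.001]
contact_force: [0.2, -0.6, 0.4]
clock: 16.67
tcp_pos: [452.7, 2.6, 168.3]
tool_rot: [0.704, 0.71, 0.003, 0.001]
contact_force: [0.7, 0.1, -1.4]
(array([351.7807309 , 204.42857143]), array([ 17,  10,  20,  19, 301], dtype=int32), array([609.26300081, -24.87656133,  41.5       ]))
```

View pics/end.png

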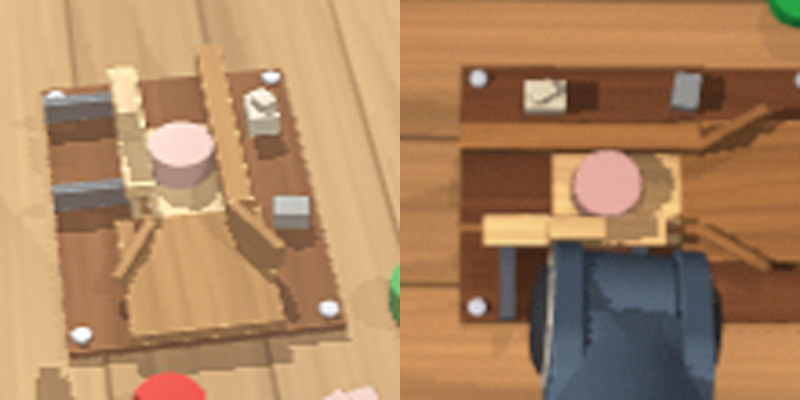

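The stone sits in its pocket at (180,155) in the side view and (607,183) in the top view, snug between jaw and fence. The offcuts and the look-alikes in view haven't moved, and the arm is clear.

```bash
python3 -c "
from cell import arm
print(arm.sign_off())"
```

```text
the job is handed in; nothing more can be done
None
```

The pink stone is in its pocket and snug between jaw and fence; the final push read about 11.5 N on the jaw (roughly 8 N on the stone) and was held for over half a second. The job was handed in with the arm clear at about 17 s.

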